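Fit the centre tube in the ring-cake tin

TASK

Turn the cake tin into a ring tin with the loose metal tube that lies on the table. First stand the tube on its open end on the table beside the tin and let go of it; then take it again from straight above and push it, open end down, over the stub in the middle of the tin, gently but firmly past the sprung nubs until it sits fully home on the tin's floor, and let go. Leave the tin where it stands and do not disturb the other things.

Things in the scene. Friction and masses are not known exactly. Their poses are not given: they have to be found in the camera images.
- tube: The loose plain aluminium tube: 44 mm outside diameter, 70 mm long, about 120 g; one end open (bore 35 mm diameter, 64 mm deep), the other closed by a flat 6 mm cap. It starts lying on its side. Origin: centre of the open end face; z axis along the tube from the open to the closed end (level when lying, straight up when it stands on its open end).
- tube_cap (a point): Centre of the outer face of the tube's closed end, 70 mm along the tube's z axis from the tube's origin.
- tin: The round aluminium cake tin, open above, standing loose on the table (0.9 kg): 184 mm outside diameter (rim bead and side clip stand out up to 10 mm more), 178 mm inside, rim 84 mm above the table, floor 4 mm thick. Origin: centre of its underside; z up. In the middle of its floor stands the steel stub (see stub_tip, seat).
- seat (a point): Centre of the stub's foot at the tin's inner floor, 4 mm above its underside: the centre of the tube's open end comes here when fully home. Two round sprung nubs stand out 2.5 mm from the stub, 16 mm above this point, on the tin's +y and -y sides: they stop the tube about 19 mm short under its own weight, give way to a downward push of about 5 to 10 N, then grip its bore.
- stub_tip (a point): Centre of the stub's top, 35 mm above seat. The stub is solid steel, 33 mm diameter (1 mm clearance all round in the bore), its top 9 mm tapered to 23 mm diameter.
- date_stamp: Bystander, leave alone: a small standing stamp with a brown knob, 24x42 mm, 64 mm tall. Origin: centre of its underside.
- spice_jar: Bystander, leave alone: a standing jar with a red cap, 45 mm diameter, 106 mm tall. Origin: centre of its underside.
Not all that is in view belongs to the job. What is shaped like the tube but pink is not meant. There is more than one size of the tin; the one meant has the size given above.

How it is judged:
On the way:
1. the tube stands by itself on its open end on the table beside the tin, let go of (angle between tube's own z axis and vertical below 0.1 rad and height (world z) of tube below 0.003 m and horizontal distance between tube and tin above 0.11 m and contact force between tube and the fingers below 0.05 N and linear speed of tube below 0.02 m/s), for 0.2 s.
At the end, for the whole second after the job is handed in: The tube is on the stub, open end down, fully home: its open end within 3 mm of the tin's floor and 4 mm of the stub's centre line, upright within 0.08 rad, at rest and let go, the tin standing flat on the table (horizontal distance between tube and seat below 0.004 m and z of tube in the frame of seat below 0.003 m and angle between tube's own z axis and vertical below 0.08 rad and angle between tin's own z axis and vertical below 0.05 rad and height (world z) of tin below 0.004 m and linear speed of tube below 0.01 m/s); the robot touches nothing.
It fails at once if the tin is shoved more than 30 mm or tipped (distance of tin from where it was at the start of the episode above 0.03 m or angle between tin's own z axis and vertical above 0.2 rad).
It fails at once if the tube is dropped or slammed onto the stub (faster than 0.4 m/s while over or on it, less than 60 mm above the tin's floor) (horizontal distance between tube and seat below 0.02 m and z of tube in the frame of seat below 0.06 m and linear speed of tube above 0.4 m/s).
It fails at once if the stamp or the jar is moved more than 30 mm (distance of any of date_stamp, spice_jar from where it was at the start of the episode above 0.03 m).
It also fails if it takes over 64 s, if anything falls off the work surface, if the arm or the gripper's body presses on something with over 40 N, if the wrist force passes 120 N, or if a joint passes its speed limit or range.

ROBOT

A 6-joint arm with a two-finger parallel gripper is mounted at the origin on the work surface; the furniture and walls round the work are solid. World frame = base frame: x ahead of the robot, y to its left, z up, the work surface at z = 0. Lengths are in m, angles in rad, forces in N, time in s.
With the tool pointing down it reaches from about 0.4 to 0.825 m from the base axis. Payload 7 kg.
Tool frame: the origin (TCP) lies at the very end of the fingers, on their centre line; the grasp point (between the pads) lies 19 mm behind it (grasp_offset is the distance from the TCP to the grasp point, in m); z points along the fingers, y is the line along which they close (so a half turn about z gives the same grasp; the last joint's range is limited). The gripper opens to 88 mm and grips with 3 to 60 N. Pads are 19 mm wide; open, the fingers measure 130 mm over their backs; the gripper's body (78 mm by 193 mm) begins 47 mm behind the grasp point.
Start: joints at [1.487, 0.359, 0.012, 0, -1.224, -0.288], TCP at [0.245, 0.629, 0.227] pointing down, gripper open.
Joint ranges: [-3.07, 3.07], [-1.43, 2.12], [-1.02, 1.25], [-3.03, 1.67], [-3.05, -0], [-3.03, 3.03]. Speed limits (rad/s): [2.39, 2.39, 3.01, 3.14, 3.14, 3.14].

INTERFACE

Orientations are given as a unit quaternion [x, y, z, w].
In Python, from rig import * gives the robot as it stands. The module is installed in compiled form; this text tells all that it offers.
- The arm moves only by the tool apply_moves, never from a script. Its argument "moves" is a list of rows, each a list of 2 entries, a list of its own where there are three numbers: the shift along the world's x, y, z in units of 0.05 m (1.0 is 0.05 m), then the turn, a rotation vector about the world's x, y, z in units of 0.5 rad (1.0 is 0.5 rad). A call has 1 to 8 rows; each row shifts and turns the commanded pose from where the row before left it; what a row does not reach is not made up. A row lasts 1/8 s, in which the tool goes at most 62.5 mm and 10.7 degrees, less where a joint would pass 70% of its speed; a pose out of reach is approached as far as the arm can. A call with a number of a shift or a turn outside -1 to 1 is refused whole. A call with a gripper value outside its range is refused whole. "grip" is the closure, from -1 (fully open) to 1 (shut), set as the call begins (left out, the last holds). The fingers move at their own pace and stop on an object; "force" is the grip in N (left out, the last holds). Time passes only in rows, so rows that do not move let the fingers close. It gives the time, the measured TCP pose, the force, the opening and the grip force at its end, in the units of the state.
- get_state(): the state, without advancing time (a new reading comes with each control period).
- get_image(name): name is "scene" or "top" or "wrist"; returns the picture (400x640x3 uint8, blue, green, red); there is no depth.
- camera_params(name): a dict with "fx", "fy", "cx", "cy" (pixels), "k1" (the pictures are not rectified: a ray, as slopes to the right and down, at radius r is drawn at 1 + k1 r^2 times it, then the intrinsics apply), "rvec" (rotation vector, rad) and "tvec" (3), from world to camera coordinates, as OpenCV has them. Camera axes: x right, y down, z forward; pixel columns grow to the right and rows downward; lengths in m; the calibration is good to about 2 mm. A picture is of the moment at which its call begins: read the wrist's pose just before it. camera_params takes no time and is no camera call; for the wrist camera it gives the pose at the moment of the call.
- hand_in(): hands the job in; it is judged then, once.
The state is a dict: "time": time; "joints": joint angles; "qd": joint speeds; "joint_efforts": joint torques, N m; "ee_pos": TCP position; "tool_rot": TCP orientation; "wrist_force": force on the tool from outside, world axes, zero at the start; "moment": the same for the moment, N m; "finger_gap": finger opening in m; "finger_force": force on a finger pad.
Only numpy, scipy, OpenCV 4.12 (cv2) and the standard library are available. Lean on these libraries where they do the work, as an engineer would, in place of code of your own. Each camera call takes 0.05 s, during which the arm holds its last target. There are 200 camera calls.

## Working session

There is one attempt and no reset: what is moved stays moved. The work goes in short steps, Python scripts to look and compute and a tool call to move; the robot and the scene stay as the last step left them, time stands still between calls to the robot, and variables do not carry over. Pictures are saved under pics/ and viewed, at most 10 in all, crops included, and the job is handed in when it is done.

Besides the shell and the picture viewer there is one more tool, called after "Request:" as name([rows], argument=value, ...), one row to a line, values as JSON. apply_moves: Moves the arm, as the interface text tells. Shifts and turns lie within -1 to 1; 1 stands for 0.05 m of shift or 0.5 rad of turn. Its arguments: {"type":"object","properties":{"moves":{"type":"array"},"grip":{"type":"number"},"force":{"type":"number"}},"required":["moves"]}

```bash
mkdir -p pics; cat > h.py <<'E'
from rig import *
import numpy as np, cv2
def cam(n):
    p=camera_params(n); K=np.array([[p["fx"],0,p["cx"]],[0,p["fy"],p["cy"]],[0,0,1.]])
    R=cv2.Rodrigues(np.array(p["rvec"],float))[0]; t=np.array(p["tvec"],float).ravel()
    return K,p["k1"],R,t
def ray(c,u,v):
    K,k1,R,t=c
    # drawn = s*(1+k1 r^2): the OpenCV radial model
    q=cv2.undistortPoints(np.array([[[u,v]]],float),K,np.array([k1,0,0,0.]))[0,0]
    return -R.T@t, R.T@np.array([q[0],q[1],1.])
def onz(c,u,v,z):
    o,d=ray(c,u,v); return o+d*(z-o[2])/d[2]
def proj(c,P):
    K,k1,R,t=c
    return cv2.projectPoints(np.array(P,float).reshape(-1,1,3),cv2.Rodrigues(R)[0],t,K,np.array([k1,0,0,0.]))[0][:,0]
E
python3 - <<'E'
from h import *
print(get_state())
for n in ["scene","top","wrist"]:
    cv2.imwrite(f"pics/{n}0.png",get_image(n)); c=cam(n); print(n,-c[2].T@c[3],c[2][2],c[0][0,0],c[1])
E
```

```text
{'time': 0.0, 'joints': array([ 1.48706309e+00,  3.59383211e-01,  1.10356894e-02, -3.54865747e-04,
       -1.22410722e+00, -2.88101714e-01]), 'qd': array([-0.00107716,  0.00180197,  0.00149048,  0.00206513,  0.00012216,
        0.00020885]), 'joint_efforts': array([-2.05123561e-04, -5.82707798e+01,  2.93053526e+01,  6.99675679e+00,
        6.88621847e-03, -1.91535955e-04]), 'ee_pos': array([0.24508813, 0.62838954, 0.22561414]), 'tool_rot': array([ 9.82755547e-01, -1.84907595e-01, -8.13715712e-05,  8.41896895e-04]), 'wrist_force': array([-0.07114085,  0.66714038, -0.24521576]), 'moment': array([-0.01259708,  0.02543007, -0.05071272]), 'finger_force': 0.0, 'finger_gap': 0.0877953105442594}
scene [-0.565288   -0.45902041  0.81132939] [ 0.7643413   0.42554497 -0.48445212] 461.29572037444467 0.017820824846936895
top [0.3565949  0.20117919 1.47434697] [ 0.16584621 -0.01583432 -0.9860245 ] 391.3877945546205 -0.0027860690323361892
wrist [0.31667346 0.60028688 0.38400269] [-0.26615128  0.10309114 -0.95840269] 350.0160098165446 -0.07780330340783188
```

View pics/top0.png

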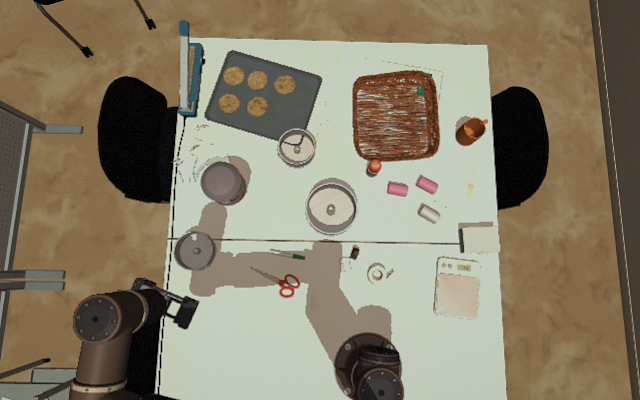

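View pics/scene0.png

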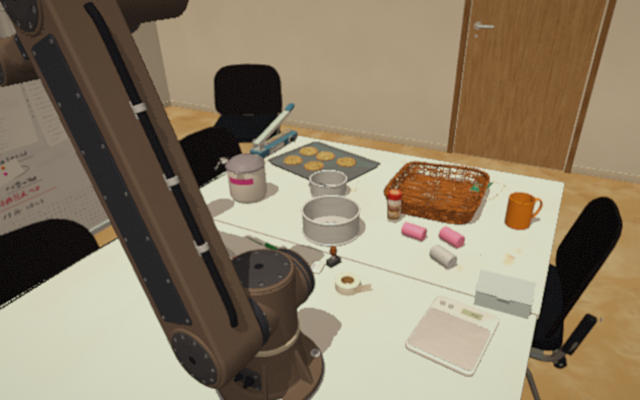

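The top view shows the tin at (331,206), about 50 px wide, which fits the 184 mm size. The grey tube lies at (429,213), the jar is at (374,167) and the stamp at (355,253). I'll measure all of these.

```bash
python3 - <<'E'
from h import *
c=cam("top"); im=cv2.imread("pics/top0.png")
for n,p,z in [("tinL",(306,206),.084),("tinR",(356,206),.084),("tinT",(331,179),.084),("stub",(331,209),.039),("jar",(374,167),.1),("stamp",(355,253),.06),("tube",(429,213),.022),("pinkA",(427,184),.022),("pinkB",(398,189),.022)]:
    print(n,onz(c,*p,z).round(3))
cr=cv2.resize(im[140:265,280:450],None,fx=4.7,fy=4.7,interpolation=cv2.INTER_CUBIC)[:590]; cv2.imwrite("pics/c1.png",cr)
E
```

```text
tinL [0.565 0.232 0.084]
tinR [0.568 0.052 0.084]
tinT [0.666 0.143 0.084]
stub [0.562 0.14  0.039]
jar [ 0.71  -0.011  0.1  ]
stamp [0.401 0.053 0.06 ]
tube [ 0.556 -0.23   0.022]
pinkA [ 0.668 -0.225  0.022]
pinkB [ 0.646 -0.114  0.022]
```

View pics/c1.png

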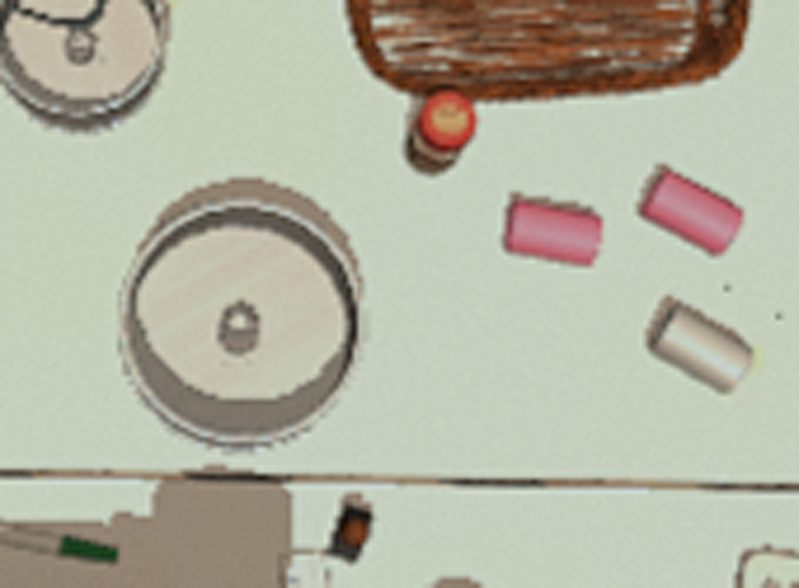

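Request:
apply_moves([
  [[0.3,-0.95,0],[0,0,-0.2]],
  [[0.3,-0.95,0],[0,0,-0.2]],
  [[0.3,-0.95,0],[0,0,-0.2]],
  [[0.3,-0.95,0],[0,0,-0.2]],
  [[0.35,-0.95,0],[0,0,-0.2]],
  [[0.35,-0.95,0],[0,0,-0.2]],
  [[0.35,-0.95,0],[0,0,-0.2]],
  [[0.35,-0.95,0],[0,0,-0.2]],
], grip=-1)

```text
time: 1.15
ee_pos: [0.3754, 0.2473, 0.2266]
tool_rot: [0.832, -0.554, -0.0, -0.0]
wrist_force: [0.1, 0.4, 0.7]
finger_gap: 0.0876
finger_force: 0.0
```

Request:
apply_moves([
  [[0.35,-0.95,0],[0,0,-0.2]],
  [[0.35,-0.95,0],[0,0,-0.2]],
  [[0.35,-0.95,0],[0,0,-0.2]],
  [[0.35,-0.95,0],[0,0,-0.2]],
  [[0.35,-0.95,0],[0,0,-0.2]],
  [[0.35,-0.95,0],[0,0,-0.2]],
  [[0.35,-0.95,0],[0,0,-0.2]],
  [[0.35,-0.95,0],[0,0,-0.2]],
])

```text
time: 2.15
ee_pos: [0.5155, -0.1329, 0.2265]
tool_rot: [-0.551, 0.835, 0.0, 0.0]
wrist_force: [1.0, 0.6, 0.7]
finger_gap: 0.0877
finger_force: 0.0
```

Request:
apply_moves([
  [[0.4,-0.95,-0.3],[0,0,-0.2]],
  [[0.4,-0.95,-0.3],[0,0,-0.2]],
  [[0,0,0],[0,0,0]],
  [[0,0,0],[0,0,0]],
])

```text
time: 2.65
ee_pos: [0.5549, -0.2263, 0.1961]
tool_rot: [-0.466, 0.885, 0.0, -0.0]
wrist_force: [-0.7, -0.5, 0.7]
finger_gap: 0.0881
finger_force: 0.0
```

```bash
python3 - <<'E'
from h import *
s=get_state(); print(s["ee_pos"],s["tool_rot"],s["joints"].round(2)); im=get_image("wrist"); cv2.imwrite("pics/w1.png",im)
c=cam("wrist"); print(-c[2].T@c[3],c[2]); np.save("cw1.npy",np.array([c[0],c[1],c[2],c[3]],dtype=object),allow_pickle=True)
E
```

```text
[ 0.55485144 -0.22631504  0.19606861] [-4.65926109e-01  8.84823469e-01  3.28911788e-04 -4.26013611e-04] [-0.06  0.26 -0.2  -0.   -1.11 -0.54]
[ 0.51131475 -0.28978822  0.35478838] [[-0.82484262  0.56536111  0.00121285]
 [ 0.54223527  0.79049186  0.28478684]
 [ 0.16004865  0.23556197 -0.9585901 ]]
```

View pics/w1.png

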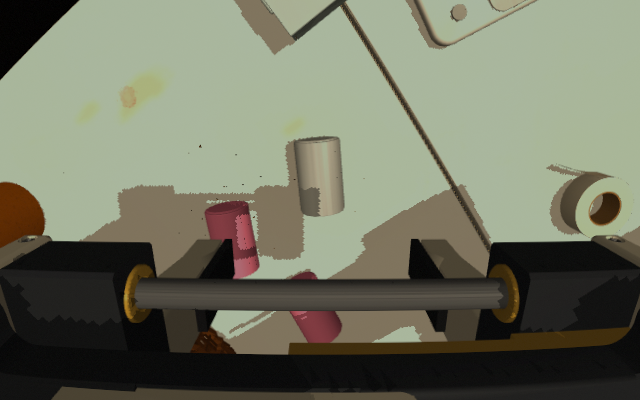

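The grey tube spans (318,140) to (322,213). I need a closer crop to tell which end is open.

```bash
python3 - <<'E'
from h import *
im=cv2.imread("pics/w1.png"); c=tuple(np.load("cw1.npy",allow_pickle=True)); c=(c[0],float(c[1]),c[2],c[3])
a=cv2.resize(im[125:225,275:365],None,fx=4,fy=4,interpolation=cv2.INTER_CUBIC)
t=cv2.imread("pics/top0.png"); b=cv2.resize(t[195:230,410:450],(400,350),interpolation=cv2.INTER_CUBIC)
b=cv2.copyMakeBorder(b,0,50,0,0,cv2.BORDER_CONSTANT); cv2.imwrite("pics/c2.png",np.hstack([a,b]))
for p in [(318,140),(319,177),(322,213)]: print(onz(c,*p,.022), onz(c,*p,.044))
o,d=ray(c,319,177); print(proj(cam("wrist"),[[.555,-.226,.196]]))
E
```

```text
[ 0.53659625 -0.25737076  0.022     ] [ 0.53492494 -0.25951382  0.044     ]
[ 0.55617635 -0.22723094  0.022     ] [ 0.55321064 -0.23136648  0.044     ]
[ 0.57468601 -0.19500785  0.022     ] [ 0.57049666 -0.2012736   0.044     ]
[[320.76763071 256.4661442 ]]
```

View pics/c2.png

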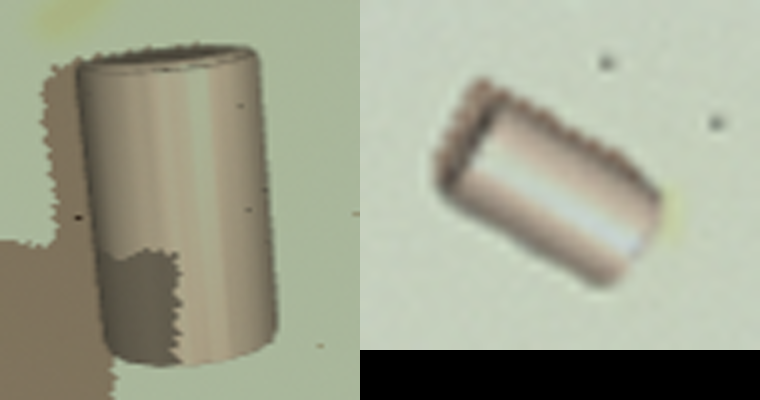

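```bash
python3 - <<'E'
from h import *
im=get_image("scene"); cv2.imwrite("pics/s1.png",cv2.resize(im[235:275,420:470],None,fx=10,fy=10,interpolation=cv2.INTER_CUBIC))
E
```

```text
(no output)
```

View pics/s1.png

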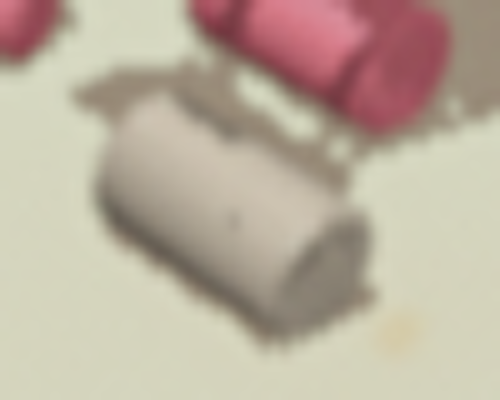

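Request:
apply_moves([
  [[-0.6,-0.8,-0.3],[0,0,0]],
  [[-0.6,-0.8,-0.3],[0,0,0]],
  [[0,0,0],[0,0,0]],
  [[0,0,0],[0,0,0]],
])

```text
time: 3.25
ee_pos: [0.4957, -0.3056, 0.1676]
tool_rot: [-0.466, 0.885, -0.001, 0.001]
wrist_force: [0.5, -0.3, 0.0]
finger_gap: 0.0878
finger_force: 0.0
```

```bash
python3 - <<'E'
from h import *
c=cam("wrist"); im=get_image("wrist"); p=proj(c,[[.537,-.257,.022],[.575,-.197,.022]]); print(p,get_state()["ee_pos"])
u,v=p[0].astype(int); cr=im[max(v-60,0):v+80,u-80:u+80]; cv2.imwrite("pics/w2.png",cv2.resize(cr,None,fx=4,fy=4,interpolation=cv2.INTER_CUBIC)); cv2.imwrite("pics/w2f.png",im)
E
```

```text
[[314.1796721  249.74428822]
 [317.15030051 313.6144957 ]] [ 0.49605572 -0.30541631  0.16757549]
```

View pics/w2.png

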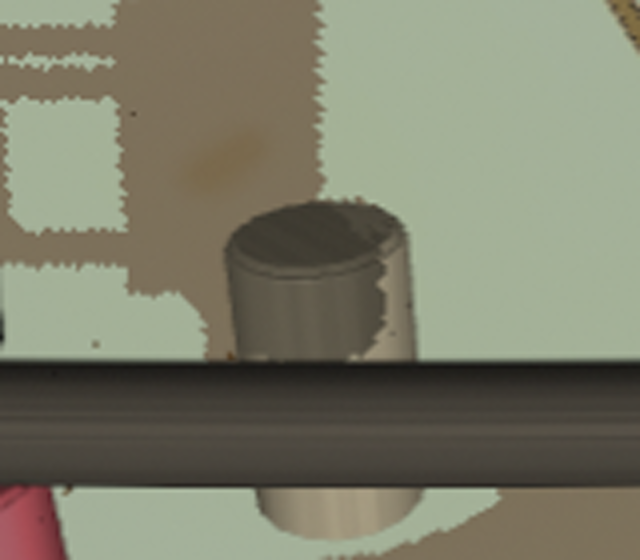

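The end facing (-x,-y) is a plain flat face with no bore, so it is the cap. It lies on the tool's +x side, so tilting the tool keeps the camera up. I'll grip nearer the cap, at about (0.548, -0.241).

Request:
apply_moves([
  [[0.52,0.65,-0.6],[0,0,0.05]],
  [[0.52,0.64,-0.6],[0,0,0.05]],
  [[0,0,-0.5],[0,0,0]],
  [[0,0,-0.5],[0,0,0]],
  [[0,0,-0.5],[0,0,0]],
  [[0,0,-0.4],[0,0,0]],
  [[0,0,-0.1],[0,0,0]],
  [[0,0,0],[0,0,0]],
])

```text
time: 4.3
ee_pos: [0.548, -0.2411, 0.007]
tool_rot: [-0.489, 0.872, -0.0, 0.0]
wrist_force: [-0.5, -0.5, 1.3]
finger_gap: 0.0878
finger_force: 0.0
```

Request:
apply_moves([
  [[0,0,0],[0,0,0]],
  [[0,0,0],[0,0,0]],
  [[0,0,0],[0,0,0]],
  [[0,0,0],[0,0,0]],
  [[0,0,0],[0,0,0]],
  [[0,0,0],[0,0,0]],
], grip=1, force=12)

```text
time: 5.05
ee_pos: [0.5473, -0.2417, 0.0066]
tool_rot: [-0.488, 0.873, -0.0, 0.0]
wrist_force: [0.6, -0.8, 1.5]
finger_gap: 0.0444
finger_force: 11.9
```

Request:
apply_moves([
  [[0,0,0.5],[0,0,0]],
  [[-0.3,0.2,0.5],[0,0,0]],
  [[-0.3,0.2,0.5],[-0.3,0.18,0]],
  [[-0.3,0.2,0.3],[-0.3,0.18,0]],
  [[0,0,0],[-0.3,0.18,0]],
  [[0,0,0],[-0.3,0.18,0]],
  [[0,0,0],[-0.3,0.18,0]],
  [[0,0,0],[-0.3,0.18,0]],
])

```text
time: 6.05
ee_pos: [0.5031, -0.211, 0.0968]
tool_rot: [-0.422, 0.754, -0.251, -0.436]
wrist_force: [-0.4, -0.8, -2.1]
finger_gap: 0.0445
finger_force: 11.9
```

```bash
python3 - <<'E'
from h import *
from scipy.spatial.transform import Rotation as Ro
s=get_state(); R=Ro.from_quat(s["tool_rot"]).as_matrix(); print(s["time"],s["ee_pos"],s["finger_gap"],s["joints"].round(2)); print(R.round(3))
g=s["ee_pos"]-.019*R[:,2]; print("grasp",g,"open end est",g-.049*R[:,0])
im=get_image("scene"); p=proj(cam("scene"),[g])[0].astype(int); u,v=p
cv2.imwrite("pics/s2.png",cv2.resize(im[v-60:v+60,u-80:u+80],None,fx=4,fy=4))
E
```

```text
6.05 [ 0.50314832 -0.21097805  0.09676715] 0.04447913485479631 [ 0.34  0.68 -0.49  0.6  -1.38 -1.33]
[[-0.264 -0.856 -0.446]
 [-0.418  0.518 -0.746]
 [ 0.869 -0.011 -0.494]]
grasp [ 0.51161287 -0.19679572  0.10615932] open end est [ 0.5245429  -0.17630696  0.06356794]
```

View pics/s2.png

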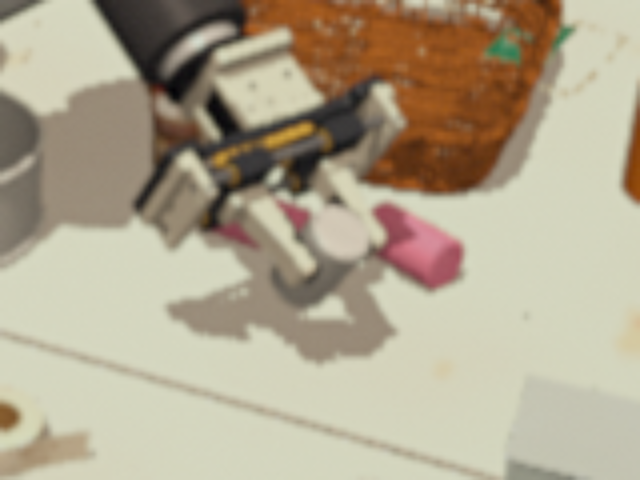

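Request:
apply_moves([
  [[-0.5,-0.3,0],[-0.36,0.22,0]],
  [[-0.5,-0.3,0],[0,0,0]],
  [[0,0,0],[0,0,0]],
  [[0,0,0],[0,0,0]],
])

```text
time: 6.6
ee_pos: [0.4529, -0.2415, 0.0965]
tool_rot: [-0.398, 0.711, -0.288, -0.503]
wrist_force: [-0.1, 0.3, -1.6]
finger_gap: 0.0443
finger_force: 11.9
```

```bash
cat > g.py <<'E'
from h import *
from scipy.spatial.transform import Rotation as Ro
s=get_state(); R=Ro.from_quat(s["tool_rot"]).as_matrix(); print(s["time"],s["ee_pos"],s["finger_gap"],s["wrist_force"].round(2),s["joints"].round(2)); print(R.round(3))
g=s["ee_pos"]-.019*R[:,2]; print("grasp",g,"tilt",np.degrees(np.arccos(-R[2,2])))
E
python3 g.py
```

```text
6.6 [ 0.45293413 -0.24147667  0.09647643] 0.04432706452975947 [-0.08  0.31 -1.61] [ 0.34  0.73 -0.61  0.65 -1.42 -1.43]
[[-0.178 -0.856 -0.486]
 [-0.277  0.517 -0.81 ]
 [ 0.944 -0.009 -0.329]]
grasp [ 0.46216828 -0.22609344  0.10272837] tilt 70.78892643070068
```

Request:
apply_moves([
  [[0,0,-0.3],[0,0,0]],
  [[0,0,-0.3],[0,0,0]],
  [[0,0,-0.15],[0,0,0]],
  [[0,0,-0.1],[0,0,0]],
  [[0,0,0],[0,0,0]],
], force=6)

```text
time: 7.22
ee_pos: [0.4521, -0.2417, 0.0538]
tool_rot: [-0.398, 0.711, -0.288, -0.504]
wrist_force: [0.5, -0.5, -2.3]
finger_gap: 0.0441
finger_force: 6.0
```

Request:
apply_moves([
  [[0,0,-0.05],[0,0,0]],
  [[0,0,-0.05],[0,0,0]],
  [[0,0,0],[0,0,0]],
])

```text
time: 7.6
ee_pos: [0.4523, -0.2417, 0.0492]
tool_rot: [-0.398, 0.711, -0.288, -0.503]
wrist_force: [-0.4, 0.1, -0.1]
finger_gap: 0.045
finger_force: 5.9
```

Request:
apply_moves([
  [[0,0,-0.04],[0,0,0]],
  [[0.06,0.09,-0.03],[0,0,0]],
  [[0.06,0.09,-0.03],[0,0,0]],
  [[0.06,0.09,-0.03],[0,0,0]],
  [[0,0,-0.02],[0,0,0]],
  [[0,0,0],[0,0,0]],
])

```text
time: 8.35
ee_pos: [0.4609, -0.2281, 0.0424]
tool_rot: [-0.398, 0.71, -0.288, -0.504]
wrist_force: [-2.0, 4.3, 6.8]
finger_gap: 0.0442
finger_force: 6.0
```

```bash
python3 g.py; python3 - <<'E'
from h import *
im=get_image("scene"); u,v=proj(cam("scene"),[.47,-.21,.04])[0].astype(int)
cv2.imwrite("pics/s3.png",cv2.resize(im[v-40:v+40,u-50:u+50],None,fx=6,fy=6,interpolation=cv2.INTER_CUBIC))
E
```

```text
8.35 [ 0.46088238 -0.22808172  0.04240979] 0.04421694774953092 [-1.99  4.35  6.81] [ 0.36  0.83 -0.58  0.64 -1.37 -1.48]
[[-0.175 -0.856 -0.487]
 [-0.275  0.518 -0.81 ]
 [ 0.945 -0.008 -0.326]]
grasp [ 0.47013774 -0.21268492  0.04859662] tilt 70.99671853842835
```

View pics/s3.png

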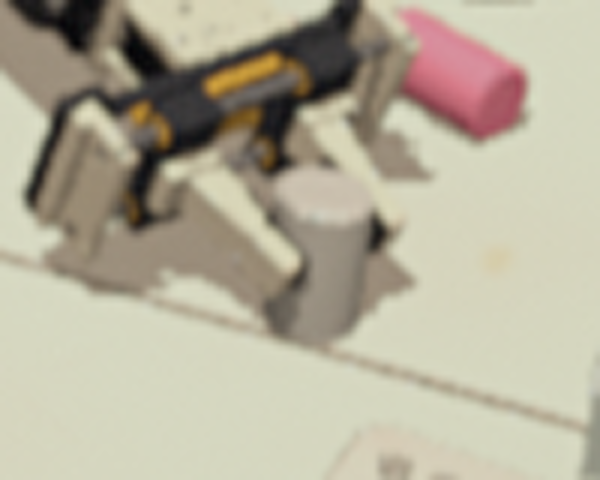

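The tube stands close to upright with its rim on the table. I'll ease the pressure, open, and back out along the tool axis.

Request:
apply_moves([
  [[0,0,0.02],[0,0,0]],
  [[0,0,0],[0,0,0]],
])

```text
time: 8.65
ee_pos: [0.4611, -0.2281, 0.0425]
tool_rot: [-0.398, 0.711, -0.288, -0.503]
wrist_force: [0.1, 1.2, 0.4]
finger_gap: 0.0445
finger_force: 6.0
```

Request:
apply_moves([
  [[0,0,0],[0,0,0]],
  [[0,0,0],[0,0,0]],
  [[0,0,0],[0,0,0]],
  [[0,0,0],[0,0,0]],
  [[0,0,0],[0,0,0]],
  [[0,0,0],[0,0,0]],
], grip=-1)

```text
time: 9.4
ee_pos: [0.4613, -0.2281, 0.0426]
tool_rot: [-0.398, 0.711, -0.288, -0.503]
wrist_force: [-0.6, 0.1, -0.3]
finger_gap: 0.0875
finger_force: 0.0
```

Request:
apply_moves([
  [[0.2,0.32,0.13],[0,0,0]],
  [[0.2,0.32,0.13],[0,0,0]],
  [[0.2,0.32,0.3],[0,0,0]],
  [[0.2,0.32,0.8],[0,0,0]],
  [[0,0,0.9],[0.3,-0.18,0]],
  [[0,0,0.9],[0.3,-0.18,0]],
  [[-0.3,-0.4,0],[0.3,-0.18,0]],
  [[-0.3,-0.4,0],[0.3,-0.18,0]],
])

```text
time: 10.4
ee_pos: [0.4726, -0.2029, 0.2024]
tool_rot: [-0.472, 0.842, -0.131, -0.226]
wrist_force: [0.7, -1.3, 0.3]
finger_gap: 0.0877
finger_force: 0.0
```

Request:
apply_moves([
  [[0,0,0],[0.3,-0.18,0]],
  [[0,0,0],[0.3,-0.18,0]],
  [[0,0,0],[0.3,-0.18,0]],
  [[0,0,0],[0.02,-0.02,0]],
  [[0,0,0],[0,0,0]],
])

```text
time: 11.02
ee_pos: [0.4714, -0.2041, 0.2012]
tool_rot: [-0.489, 0.872, -0.001, 0.001]
wrist_force: [0.1, 0.5, -0.3]
finger_gap: 0.0874
finger_force: 0.0
```

```bash
python3 g.py; python3 - <<'E'
from h import *
c=cam("wrist"); im=get_image("wrist"); cv2.imwrite("pics/w3.png",im); print(proj(c,[[.475,-.205,.07]]), c[2].T@-c[3])
E
```

```text
11.025 [ 0.47142392 -0.20409661  0.20119606] 0.08737853382324944 [ 0.08  0.53 -0.27] [-0.02  0.11 -0.38  0.   -1.08 -0.53]
[[-0.522 -0.853  0.003]
 [-0.853  0.522 -0.001]
 [-0.    -0.003 -1.   ]]
grasp [ 0.47136596 -0.20407194  0.22019596] tilt 0.18994340347263017
[[317.21896805 190.2421685 ]] [ 0.43048439 -0.27000609  0.35929234]
```

View pics/w3.png

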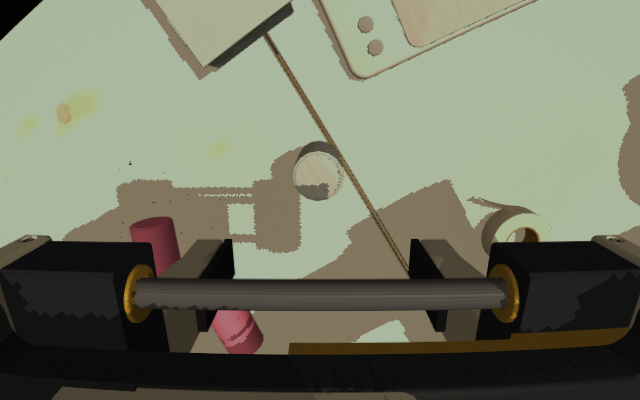

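The tube stands upright, with its cap circle at about (319,175) and radius about 25 px, which matches a 44 mm cap at 70 mm height. I'll locate it numerically.

```bash
cat > circ.py <<'E'
from h import *
def circ(im,u,v,w,r0,r1,p2=18):
    g=cv2.GaussianBlur(cv2.cvtColor(im[v-w:v+w,u-w:u+w],cv2.COLOR_BGR2GRAY),(0,0),1)
    h=cv2.HoughCircles(cv2.resize(g,None,fx=4,fy=4,interpolation=cv2.INTER_CUBIC),cv2.HOUGH_GRADIENT,1.5,8,param1=80,param2=p2,minRadius=r0*4,maxRadius=r1*4)
    return [] if h is None else [(a/4+u-w,b/4+v-w,r/4) for a,b,r in h[0][:4]]
E
python3 - <<'E'
from circ import *
c=cam("wrist"); im=cv2.imread("pics/w3.png")
for a in circ(im,319,175,45,22,29): print(np.round(a,1),onz(c,a[0],a[1],.07).round(4))
ring=np.array([[.4718,-.2165,.07]])+.022*np.array([[np.cos(t),np.sin(t),0] for t in np.arange(0,6.28,1.57)])
print(proj(c,ring).round(1))
E
```

```text
[317.7 175.6  24.9] [ 0.4677 -0.2155  0.07  ]
[317.3 180.1  28.8] [ 0.47   -0.2123  0.07  ]
[318.4 171.8  28.8] [ 0.4654 -0.2179  0.07  ]
[318.4 177.8  26.5] [ 0.4682 -0.2135  0.07  ]
[[291.1 190.2]
 [326.4 198.4]
 [335.3 163.7]
 [299.  155. ]]
```

Request:
apply_moves([
  [[-0.07,-0.23,-0.5],[0,0,0]],
  [[0,0,-0.5],[0,0,0]],
  [[0,0,-0.5],[0,0,0]],
  [[0,0,-0.5],[0,0,0]],
  [[0,0,-0.5],[0,0,0]],
  [[0,0,-0.5],[0,0,0]],
  [[0,0,-0.36],[0,0,0]],
  [[0,0,0],[0,0,0]],
])

```text
time: 12.08
ee_pos: [0.4668, -0.2145, 0.0307]
tool_rot: [-0.49, 0.872, 0.0, -0.001]
wrist_force: [0.2, 0.4, 1.1]
finger_gap: 0.0877
finger_force: 0.0
```

Request:
apply_moves([
  [[0,0,0],[0,0,0]],
  [[0,0,0],[0,0,0]],
  [[0,0,0],[0,0,0]],
  [[0,0,0],[0,0,0]],
  [[0,0,0],[0,0,0]],
  [[0,0,0],[0,0,0]],
], grip=1, force=40)

```text
time: 12.82
ee_pos: [0.4679, -0.2158, 0.0328]
tool_rot: [-0.489, 0.872, -0.001, 0.001]
wrist_force: [0.5, 0.3, 2.7]
finger_gap: 0.0437
finger_force: 40.0
```

```bash
python3 g.py; python3 - <<'E'
from circ import *
c=cam("wrist"); im=get_image("wrist"); cv2.imwrite("pics/w4.png",im)
p=proj(c,[[.4677,-.2155,.07],[.4677+.022,-.2155,.07]]);u,v=p[0].astype(int); r=np.hypot(*(p[1]-p[0])); print(p,r)
for a in circ(im,u,v,60,int(r*.85),int(r*1.2)): print(np.round(a,1),onz(c,a[0],a[1],.07).round(4))
E
```

```text
12.825 [ 0.46787217 -0.21577839  0.03280447] 0.043727531772795904 [0.48 0.26 2.65] [-0.05  0.31 -0.58  0.   -0.68 -0.5 ]
[[-0.522 -0.853  0.003]
 [-0.853  0.522 -0.001]
 [-0.001 -0.003 -1.   ]]
grasp [ 0.4678088  -0.21576673  0.05180436] tilt 0.1942942434635789
[[321.50103058 299.29684534]
 [275.59810179 323.37459229]] 51.83451330361781
[321.6 281.6  61.8] [ 0.4635 -0.2223  0.07  ]
[321.9 284.6  59.3] [ 0.4641 -0.2211  0.07  ]
[321.9 288.3  56.4] [ 0.4649 -0.2197  0.07  ]
[318.2 291.3  51.9] [ 0.4669 -0.2193  0.07  ]
```

Request:
apply_moves([
  [[0,0,0.7],[0,0,0]],
  [[0,0,0.8],[0,0,0]],
  [[0,0.3,0.8],[0,0,0]],
  [[0.3,0.8,0.5],[0,0,0]],
  [[0.3,0.9,0],[0,0,0]],
  [[0.3,0.9,0],[0,0,0]],
  [[0.3,0.9,0],[0,0,0]],
  [[0.3,0.9,0],[0,0,0]],
])

```text
time: 13.88
ee_pos: [0.5426, 0.0208, 0.1723]
tool_rot: [-0.489, 0.872, -0.001, 0.001]
wrist_force: [0.6, -0.8, -1.6]
finger_gap: 0.0437
finger_force: 40.0
```

Request:
apply_moves([
  [[0.3,0.9,0],[0,0,0]],
  [[0.3,0.9,0],[0,0,0]],
  [[0.3,0.9,0],[0,0,0]],
  [[0.1,0.7,0],[0,0,0]],
  [[0,0,0],[0,0,0]],
  [[0,0,0],[0,0,0]],
  [[0,0,0],[0,0,0]],
])

```text
time: 14.75
ee_pos: [0.5925, 0.1884, 0.1725]
tool_rot: [-0.488, 0.873, -0.001, 0.001]
wrist_force: [0.0, -0.8, -1.3]
finger_gap: 0.0439
finger_force: 40.0
```

```bash
python3 g.py; python3 - <<'E'
from circ import *
c=cam("wrist"); im=get_image("wrist"); cv2.imwrite("pics/w5.png",im)
f=lambda r,z:proj(c,np.array([[.562,.14,z]])+r*np.array([[0,0,0],[1,0,0],[0,1,0]]))
p=f(.0115,.039); q=f(.092,.084); print(p.round(1),q.round(1))
u,v=p[0].astype(int)
for a in circ(im,u,v,40,9,20,12): print(np.round(a,1),onz(c,a[0],a[1],.039).round(4),onz(c,a[0],a[1],.03).round(4))
E
```

```text
14.75 [0.5924639  0.1883993  0.17249919] 0.04389673865257399 [ 0.03 -0.83 -1.32] [ 0.62  0.31 -0.19  0.   -1.07 -1.17]
[[-0.523 -0.852  0.003]
 [-0.852  0.523 -0.001]
 [-0.001 -0.003 -1.   ]]
grasp [0.59241419 0.18841098 0.19149912] tilt 0.1539619518051388
[[322.  120.7]
 [310.1 128.1]
 [329.3 132.8]] [[322.  125.3]
 [215.6 192.2]
 [385.5 230.6]]
```

```bash
python3 - <<'E'
from circ import *
im=cv2.imread("pics/w5.png"); g=cv2.cvtColor(im,cv2.COLOR_BGR2GRAY)
for y in range(80,180,3): print(y,*[f"{x:3d}" for x in g[y,276:372:3]])
E
```

```text
80 150 149 148 147 145 144 143 146 148 148 147 144 144 148 149 145 144 146 148 149 150 149 147 146 147 145 147 149 147 144 144 141
83 147 151 151 150 148 146 145 144 142 145 148 148 146 144 144 148 147 145 144 146 148 148 150 149 145 146 146 144 147 149 146 143
86 144 145 147 151 150 149 149 147 143 143 141 146 148 147 146 143 144 148 146 143 143 146 147 147 149 148 145 146 144 144 146 147
89 146 145 145 145 147 152 150 149 148 145 144 143 142 145 147 145 145 142 144 147 143 143 143 145 146 148 148 146 144 145 144 143
92 147 149 146 144 145 144 148 150 149 149 148 145 143 142 143 145 147 146 144 141 144 146 143 142 142 145 145 147 148 145 144 143
95 142 145 148 149 145 144 144 144 149 151 149 149 148 144 143 142 142 145 146 144 143 141 144 145 142 141 142 144 145 146 148 143
98 150 148 143 145 148 149 146 143 144 144 149 149 148 149 146 142 142 141 142 143 145 143 141 141 144 143 141 141 142 143 143 144
101 147 146 149 148 143 145 148 149 145 144 145 143 148 145 132 115 112 127 141 141 142 143 144 142 140 141 143 143 140 140 140 142
104 145 148 147 146 150 147 142 145 149 148 144 143
[... 2680 characters left out ...]
 140 139 143 143 141 140 139 138 140 140
167 145 142 142 143 139 138 136 141 143 136 136 143 141 139 139 139 139 143 143 143 145 146 145 144 140 139 143 143 140 140 138 191
170 144 143 145 143 142 143 139 138 136 140 141 137 137 141 141 140 139 139 140 141 142 143 144 145 145 143 140 140 142 143 140 203
173 138 140 144 143 145 143 142 144 139 139 138 141 143 137 137 142 141 140 139 138 139 141 143 142 144 145 144 142 139 140 142 232
176 141 140 138 140 144 143 146 144 142 144 139 138 138 141 143 138 138 142 141 140 137 137 139 140 142 142 143 144 143 143 146 231
179 139 138 142 141 138 141 144 142 146 144 143 143 139 139 137 141 142 137 138 141 141 139 137 137 138 140 141 141 143 143 143 148
```

```bash
cat > stub.py <<'E'
from h import *
def stub(im,c,guess):
    u,v=proj(c,[guess])[0].astype(int); g=cv2.GaussianBlur(cv2.cvtColor(im,cv2.COLOR_BGR2GRAY),(0,0),.7)
    n,l,s,m=cv2.connectedComponentsWithStats((g>128).astype(np.uint8),connectivity=4)
    k=l[v,u]; cs,_=cv2.findContours((l==k).astype(np.uint8),cv2.RETR_EXTERNAL,cv2.CHAIN_APPROX_NONE)
    e=cv2.fitEllipse(cv2.convexHull(cs[0])); top=onz(c,*e[0],.039)
    n,l,s,m=cv2.connectedComponentsWithStats((g<134).astype(np.uint8)); d=l[v-40:v+40,u-40:u+40]
    k=np.bincount(d[d>0]).argmax(); cs,_=cv2.findContours((l==k).astype(np.uint8),cv2.RETR_EXTERNAL,cv2.CHAIN_APPROX_NONE)
    E=cv2.fitEllipse(cv2.convexHull(max(cs,key=len)))
    return e,top,E,onz(c,*E[0],.026)
E
python3 - <<'E'
from stub import *
c=cam("wrist"); im=cv2.imread("pics/w5.png"); print(*stub(im,c,[.562,.14,.039]),sep="\n")
E
```

```text
((322.0699157714844, 121.171875), (26.217126846313477, 27.08946990966797), 174.0326690673828)
[0.56227415 0.14039585 0.039     ]
((322.4666748046875, 120.5108642578125), (39.899288177490234, 43.43000411987305), 122.40392303466797)
[0.56216923 0.14089966 0.026     ]
```

Request:
apply_moves([
  [[-0.3,-0.48,0],[0,0,0]],
  [[-0.3,-0.48,0],[0,0,0]],
  [[0,0,-0.4],[0,0,0]],
  [[0,0,-0.4],[0,0,0]],
  [[0,0,-0.4],[0,0,0]],
  [[0,0,-0.4],[0,0,0]],
  [[0,0,-0.25],[0,0,0]],
  [[0,0,0],[0,0,0]],
])

```text
time: 15.8
ee_pos: [0.5623, 0.1407, 0.0795]
tool_rot: [-0.488, 0.873, -0.001, 0.0]
wrist_force: [0.3, 0.3, -1.2]
finger_gap: 0.0439
finger_force: 40.0
```

Request:
apply_moves([
  [[0,0,-0.1],[0,0,0]],
  [[0,0,-0.1],[0,0,0]],
  [[0,0,0],[0,0,0]],
  [[0,0,0],[0,0,0]],
])

```text
time: 16.3
ee_pos: [0.5629, 0.1415, 0.0703]
tool_rot: [-0.489, 0.872, -0.001, 0.001]
wrist_force: [1.1, -0.2, -2.0]
finger_gap: 0.0438
finger_force: 40.0
```

Request:
apply_moves([
  [[0,0,-0.06],[0,0,0]],
  [[0,0,-0.06],[0,0,0]],
  [[0,0,-0.06],[0,0,0]],
  [[0,0,0],[0,0,0]],
  [[0,0,0],[0,0,0]],
])

```text
time: 16.92
ee_pos: [0.5623, 0.141, 0.0608]
tool_rot: [-0.489, 0.873, -0.001, 0.001]
wrist_force: [-0.6, -2.1, -1.8]
finger_gap: 0.044
finger_force: 40.0
```

```bash
python3 g.py
```

```text
16.925 [0.56229776 0.14102941 0.06075283] 0.04396179748489318 [-0.59 -2.14 -1.84] [ 0.58  0.36 -0.41  0.   -0.8  -1.14]
[[-0.523 -0.853  0.002]
 [-0.853  0.523 -0.001]
 [-0.    -0.002 -1.   ]]
grasp [0.5622591  0.14104803 0.07975278] tilt 0.12939680968845538
```

Request:
apply_moves([
  [[0,-0.01,-0.05],[0,0,0]],
  [[0,0,-0.05],[0,0,0]],
  [[0,0,0],[0,0,0]],
  [[0,0,0],[0,0,0]],
])

```text
time: 17.42
ee_pos: [0.5626, 0.1408, 0.0559]
tool_rot: [-0.489, 0.872, -0.001, 0.001]
wrist_force: [-0.9, -1.3, -2.4]
finger_gap: 0.0434
finger_force: 40.0
```

Request:
apply_moves([
  [[0,0,-0.05],[0,0,0]],
  [[0,0,-0.05],[0,0,0]],
  [[0,0,-0.05],[0,0,0]],
  [[0,0,0],[0,0,0]],
  [[0,0,0],[0,0,0]],
])

```text
time: 18.05
ee_pos: [0.5626, 0.1408, 0.0482]
tool_rot: [-0.489, 0.872, -0.001, 0.001]
wrist_force: [-1.2, -1.1, -1.1]
finger_gap: 0.0438
finger_force: 40.0
```

Request:
apply_moves([
  [[0,0,-0.05],[0,0,0]],
  [[0,0,-0.05],[0,0,0]],
  [[0,0,-0.05],[0,0,0]],
  [[0,0,0],[0,0,0]],
  [[0,0,0],[0,0,0]],
])

```text
time: 18.68
ee_pos: [0.5626, 0.1408, 0.0405]
tool_rot: [-0.489, 0.873, -0.001, 0.001]
wrist_force: [-0.9, -1.6, -3.4]
finger_gap: 0.0439
finger_force: 40.0
```

Request:
apply_moves([
  [[0,0,-0.04],[0,0,0]],
  [[0,0,-0.04],[0,0,0]],
  [[0,0,0],[0,0,0]],
  [[0,0,0],[0,0,0]],
])

```text
time: 19.18
ee_pos: [0.5626, 0.1407, 0.0369]
tool_rot: [-0.489, 0.872, -0.001, 0.001]
wrist_force: [-2.0, -2.3, 0.9]
finger_gap: 0.0438
finger_force: 40.0
```

Request:
apply_moves([
  [[0,0,-0.02],[0,0,0]],
  [[0,0,-0.02],[0,0,0]],
  [[0,0,0],[0,0,0]],
  [[0,0,0],[0,0,0]],
])

```text
time: 19.68
ee_pos: [0.5627, 0.1407, 0.0368]
tool_rot: [-0.489, 0.872, -0.001, 0.001]
wrist_force: [-9.0, -3.1, 18.0]
finger_gap: 0.0438
finger_force: 40.0
```

The tube meets a hard stop at TCP 0.0368, which is exactly the grip height (0.0328) plus the 4 mm floor. I'll ease off and release.

Request:
apply_moves([
  [[0,0,0.035],[0,0,0]],
  [[0,0,0],[0,0,0]],
])

```text
time: 19.92
ee_pos: [0.5626, 0.1408, 0.0369]
tool_rot: [-0.489, 0.872, -0.001, 0.001]
wrist_force: [-4.7, -2.5, 3.6]
finger_gap: 0.0435
finger_force: 40.0
```

Request:
apply_moves([
  [[0,0,0],[0,0,0]],
  [[0,0,0],[0,0,0]],
  [[0,0,0],[0,0,0]],
  [[0,0,0],[0,0,0]],
  [[0,0,0],[0,0,0]],
  [[0,0,0],[0,0,0]],
], grip=-1)

```text
time: 20.68
ee_pos: [0.5628, 0.1409, 0.0368]
tool_rot: [-0.489, 0.872, -0.001, 0.001]
wrist_force: [-0.1, -0.6, 0.2]
finger_gap: 0.0871
finger_force: 0.0
```

Request:
apply_moves([
  [[0,0,0.4],[0,0,0]],
  [[0,0,0.5],[0,0,0]],
  [[0,0,0.6],[0,0,0]],
  [[0,0,0.7],[0,0,0]],
  [[0,0,0.7],[0,0,0]],
  [[0.2,0.3,0.6],[0,0,0]],
  [[0,0,0],[0,0,0]],
  [[0,0,0],[0,0,0]],
])

```text
time: 21.68
ee_pos: [0.5722, 0.1557, 0.2112]
tool_rot: [-0.489, 0.872, -0.001, 0.001]
wrist_force: [-0.9, -0.4, -0.4]
finger_gap: 0.0877
finger_force: 0.0
```

```bash
python3 g.py; python3 - <<'E'
from circ import *
c=cam("wrist"); im=get_image("wrist"); cv2.imwrite("pics/w6.png",im)
p=proj(c,[[.5625,.1407,.074],[.5625+.022,.1407,.074]]);u,v=p[0].astype(int); r=np.hypot(*(p[1]-p[0])); print(p,r)
for a in circ(im,u,v,40,int(r*.8),int(r*1.25)): 
    print(np.round(a,2),onz(c,a[0],a[1],.074).round(4),"r at .074 in mm",a[2]/r*22)
E
```

```text
21.675 [0.57217635 0.15568859 0.21118677] 0.08770617600331987 [-0.93 -0.37 -0.42] [ 0.6   0.23 -0.2   0.   -1.14 -1.15]
[[-0.523 -0.853  0.002]
 [-0.853  0.523 -0.   ]
 [-0.001 -0.002 -1.   ]]
grasp [0.57213603 0.1556974  0.23018672] tilt 0.12446855412281925
[[321.61651289 167.0759734 ]
 [299.98250128 180.12313096]] 25.26378393642025
```

Hough finds no circle because the cap has low contrast. I'll check the cap height by touching it with the shut fingers; a tube that is home has its cap at z = 0.074.

Request:
apply_moves([
  [[-0.2,-0.3,-0.4],[0,0,0]],
  [[0,0,-0.5],[0,0,0]],
  [[0,0,-0.5],[0,0,0]],
  [[0,0,-0.5],[0,0,0]],
  [[0,0,-0.5],[0,0,0]],
  [[0,0,-0.2],[0,0,0]],
  [[0,0,0],[0,0,0]],
  [[0,0,0],[0,0,0]],
], grip=1)

```text
time: 22.72
ee_pos: [0.5632, 0.141, 0.0826]
tool_rot: [-0.489, 0.872, -0.001, 0.002]
wrist_force: [0.7, 0.7, -0.4]
finger_gap: 0.0136
finger_force: 0.0
```

Request:
apply_moves([
  [[0,0,-0.05],[0,0,0]],
  [[0,0,-0.04],[0,0,0]],
  [[0,0,0],[0,0,0]],
  [[0,0,0],[0,0,0]],
])

```text
time: 23.22
ee_pos: [0.5628, 0.1409, 0.0774]
tool_rot: [-0.489, 0.872, -0.001, 0.001]
wrist_force: [0.4, -0.1, 0.4]
finger_gap: 0.0005
finger_force: 0.0
```

Request:
apply_moves([
  [[0,0,-0.04],[0,0,0]],
  [[0,0,-0.03],[0,0,0]],
  [[0,0,-0.03],[0,0,0]],
  [[0,0,0],[0,0,0]],
  [[0,0,0],[0,0,0]],
])

```text
time: 23.85
ee_pos: [0.5631, 0.1406, 0.0743]
tool_rot: [-0.489, 0.872, -0.001, 0.002]
wrist_force: [-4.7, -3.0, 17.5]
finger_gap: 0.0004
finger_force: 8.5
```

The fingers touch the cap at z = 0.0743 under 17.5 N, so the tube is fully home. Next I'll retract and hand in.

Request:
apply_moves([
  [[0,0,0.3],[0,0,0]],
  [[0,0,0.6],[0,0,0]],
  [[0,0,0.8],[0,0,0]],
  [[0,0,0.8],[0,0,0]],
  [[0,0,0],[0,0,0]],
  [[0,0,0],[0,0,0]],
])

```text
time: 24.6
ee_pos: [0.5625, 0.1409, 0.1973]
tool_rot: [-0.489, 0.872, -0.001, 0.001]
wrist_force: [-0.5, -0.4, -0.4]
finger_gap: 0.0
finger_force: 0.0
```

```bash
python3 -c "
from rig import *
print(get_state()['ee_pos']); print(hand_in())"
```

```text
[0.56247612 0.14087605 0.19734716]
the job is handed in; nothing more can be done
None
```

I stood the tube on its open end beside the tin and let go, then pushed it over the stub until it sat home (cap touched at z = 0.074 m, as expected), and handed in at about 25 s; `hand_in()` returned no verdict.

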